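Clear the packing bay and set its stop for the next carton size

ROBOT

A 6-joint arm with a two-finger parallel gripper is mounted at the origin on the work surface. World frame = base frame: x ahead of the robot, y to its left, z up, the work surface at z = 0. Lengths are in mm, angles in rad, forces in N, time in s.
With the tool pointing down it reaches from about 400 to 925 mm from the base axis. Payload 12.5 kg.
Tool frame: the origin (TCP) lies midway between the tips of the shut fingers; the grasp point (between the pads) lies 19 mm behind it; z points along the fingers, y is the line along which they close (so a half turn about z gives the same grasp; the last joint's range is limited). The gripper opens to 95 mm and grips with 3 to 60 N. Pads are 20 mm wide; open, the fingers measure 119 mm over their backs; the gripper's body (75 mm by 180 mm) begins 59 mm behind the grasp point.
Start: joints at [1.105, 0.491, 1.559, -0, 1.092, -0.106], TCP at [220.039, 585.004, 214.661] pointing down, gripper open.
Joint ranges: [-3.1, 3.1], [-0.84, 2.19], [0.05, 2.79], [-1.13, 4.28], [0.06, 2.93], [-2.69, 2.69]. Speed limits (rad/s): [2.22, 2.22, 2.79, 3.14, 3.14, 3.14].

INTERFACE

Orientations are given as [roll, pitch, yaw] about the fixed x, y, z axes, in that order (R = Rz(yaw) Ry(pitch) Rx(roll)).
In Python, from cell import env gives the robot as it stands.
- The arm moves only by the tool carry_out, never from a script. Its argument "series" is a list of rows, each a list of 4 numbers: the shift along the world's x, y, z normalised to -1 to 1, where 1 is 5 cm, then the turn about the world's z normalised to -1 to 1, where 1 is 6 degrees. In form: [[x, y, z, turn], ...]. A call has exactly 5 rows; each row shifts and turns the commanded pose from where the row before left it; what a row does not reach is not made up. A row lasts 1/10 s, in which the tool goes at most 50 mm and 8.59 degrees, less where a joint would pass 70% of its speed; a pose out of reach is approached as far as the arm can. A call with a number of a shift or a turn outside -1 to 1 is refused whole. A call with a gripper value outside its range is refused whole. "fingers" is the closure, from -1 (fully open) to 1 (shut), set as the call begins (left out, the last holds). The fingers move at their own pace and stop on an object; the grip force is fixed at half the most. Time passes only in rows, so rows that do not move let the fingers close, or fill a call up. It gives the time, the measured TCP pose, the force, the opening and the grip force at its end, in the units of the state.
- env.state(): the state, without advancing time (a new reading comes with each control period).
- env.read_camera(name): name is "scene" or "side" or "wrist"; returns the picture (400x640x3 uint8, red, green, blue); there is no depth.
- env.calibration(name): a dict with "K" (3x3 intrinsics, pixels), "pose" (4x4, takes a point from camera to world coordinates). Camera axes: x right, y down, z forward; pixel columns grow to the right and rows downward; lengths in mm; the calibration is good to about 2 mm. A picture is of the moment at which its call begins: read the wrist's pose just before it. calibration takes no time and is no camera call; for the wrist camera it gives the pose at the moment of the call.
- env.job_done(): hands the job in; it is judged then, once.
Trained networks look in the newest picture that a camera, given by its name, has taken for a name from the list of things; names that differ only in an ending like _2 or _b are one class to them, and where a whole thing is asked for, a point or a joint stands for the part that bears it (a point fixed in the world has none). Each returns a list of dicts, best first, with "conf" (0 to 1); they miss things now and then, are a little off and sometimes report something else, mostly with a low value. They report only what shows in the picture. A call takes as long as a camera call. They do not tell look-alikes from the thing itself.
- env.look_for(camera, label): "position" ([row, column] as shares, 0 to 1, of the picture: columns of its width, rows of its height, amid what is visible of it).
The state is a dict: "t": time; "joints": joint angles; "qvel": joint speeds; "tau": joint torques, N m; "eef_pos": TCP position; "tcp_rot": TCP orientation; "ft_force": force on the tool from outside, world axes, zero at the start; "moment": the same for the moment, N m; "opening": opening from 0.0 (shut) to 1.0 (fully open); "grip_force": force on a finger pad.
Only numpy, scipy, OpenCV 4.12 (cv2) and the standard library are available. Lean on these libraries where they do the work, as an engineer would, in place of code of your own. Each camera call takes 0.05 s, during which the arm holds its last target. There are 200 camera calls.

TASK

Get the packing bay ready for the next carton size: first put the white foam corner and the plywood offcut that lie on the bay's grey board into the white waste tub (not the blue tray), without shifting the good brown carton that rests by the bay's fence. Then take the stop by its orange grip and slide it along its rail until its red pointer lines up with the green marker, and let go.

Things in the scene. Friction and masses are not known exactly. Their poses are not given: they have to be found in the camera images.
- bay: Packing bay, fixed: grey board, 8 mm thick, x -120..180, y -215..255 mm from its origin (underside; x away from the robot, y along the rail, z up). Aluminium fence 34 mm tall at y -201, x -100..90; aluminium rail along y at x 105; yellow ruler strip at x 141. A white label roll (radius 26, 30 mm tall) stands on the board near x -50, y 217.
- stop (a joint): Travel of the stop along the rail, m: 0 = fully open (stop at bay y +160 mm), growing towards the fence (-y of the bay), at most 0.28. It stays where it is left; friction about 2 N.
- stop_grip (a point): Point to grip in the orange grip, an upright block 30 mm (bay x) by 14 mm (bay y); its top is 17 mm above this point, the top of the black carriage (42 x 54 mm) 29 mm below. A blade 6 mm thick, up to 32 mm above the board, reaches 196 mm from here to the bay's -x and sweeps the board. Axes as the bay's.
- stop_pointer (a point): Tip of the stop's red pointer, 42 mm from the grip's axis towards the bay's +x, at the ruler strip. Same y as the grip's centre.
- marker: Green T-shaped marker on the board beyond the ruler strip, fixed, 22 x 30 x 12 mm; origin on its underside just in front of its narrow (6 mm) nose, which points to the bay's -x; axes as the bay's. The pointer is lined up when it has the same y (along the rail) as the marker.
- foam: White packing-foam corner, rigid, light, lying loose on the board: foot 60 x 42 mm, 16 mm thick, with a 22 mm thick upright at its -x end, 40 mm tall in all; the width along its own y is 42 mm throughout. Origin at the centre of its underside, x along the 60 mm.
- offcut: Pale plywood offcut lying loose on the board, with a stepped end: 58 x 34 mm block (x -35..+23 mm) and a 24 mm wide step to x +37 mm; 18 mm thick. Origin on its underside, x along its length; grip it across y (34 mm).
- tub: White waste tub, fixed, open-topped: 160 (x) x 180 (y) x 100 mm tall, walls and floor 5 mm. Origin at the centre of its underside. It may change places with the blue tray.
- tray: Blue tray of the same size as the tub, fixed, holding good grey and black modules: nothing goes in it. Origin at the centre of its underside.
- carton: Good brown carton with a blue label, 120 x 38 x 34 mm, loose on the board just beside the fence; to be left where it is. Origin at the centre of its underside, x along its length.
Things that resemble listed ones, but are neither listed nor needed, are in the scene too. There is more than one size of the offcut; the job needs the smallest.

How it is judged (in metres and radians):
On the way, in this order (a step that is already met when the one before it is completed fails the run):
1. the foam corner and the offcut both lie in the white waste tub (x of foam in the frame of tub between -0.075 and 0.075 m and y of foam in the frame of tub between -0.085 and 0.085 m and z of foam in the frame of tub between -0.005 and 0.085 m and linear speed of each of foam, offcut below 0.05 m/s and x of offcut in the frame of tub between -0.075 and 0.075 m and y of offcut in the frame of tub between -0.085 and 0.085 m and z of offcut in the frame of tub between -0.005 and 0.085 m), for 0.2 s.
2. after that, the stop's red pointer is lined up with the green marker (y of stop_pointer in the frame of marker between -0.006 and 0.006 m and velocity of joint stop between -0.01 and 0.01 m/s), for 0.2 s.
At the end, for the whole second after the job is handed in: The foam corner and the plywood offcut lie at rest inside the white tub, below its rim; the stop stands still with its red pointer within 6 mm of the green marker along the rail; the carton in the bay is within 15 mm of where it was (all of step 1 and all of step 2 and distance of carton from where it was at the start of the episode below 0.015 m); the robot touches nothing.
It fails at once if the good carton in the bay is shifted by more than 15 mm (distance of carton from where it was at the start of the episode above 0.015 m).
It also fails if it takes over 72 s, if anything falls off the work surface, if the arm or the gripper's body presses on something with over 40 N, if the wrist force passes 120 N, or if a joint passes its speed limit or range.

## Working session

There is one attempt and no reset: what is moved stays moved. The work goes in short steps, Python scripts to look and compute and a tool call to move; the robot and the scene stay as the last step left them, time stands still between calls to the robot, and variables do not carry over. Pictures are saved under pics/ and viewed, at most 10 in all, crops included, and the job is handed in when it is done.

Besides the shell and the picture viewer there is one more tool, called after ">>>" as name(argument=value, ...), one argument or row to a line, values as JSON. carry_out: Moves the arm, as the interface text tells. Its arguments: {"type":"object","properties":{"series":{"type":"array","items":{"type":"array","items":{"type":"number","minimum":-1,"maximum":1}}},"fingers":{"type":"number"}},"required":["series"]}

```bash
mkdir -p pics; ls; cat > h.py <<'E'
import numpy as np, cv2
from cell import env
def ray(cal,u,v,z):
    K=np.array(cal['K']);T=np.array(cal['pose'])
    d=T[:3,:3]@np.linalg.inv(K)@[u,v,1];o=T[:3,3]
    return o+d*(z-o[2])/d[2]
def save(n,img): cv2.imwrite('pics/%s.png'%n,cv2.cvtColor(img,cv2.COLOR_RGB2BGR))
E
python3 - <<'E'
from h import *
a=env.read_camera('scene');b=env.read_camera('side')
save('a',np.vstack([a]));save('b',b)
for n in ('scene','side'): c=env.calibration(n);print(n,np.round(c['K'],1).tolist(),np.round(c['pose'],3).tolist())
print(env.state()['t'],env.state()['tcp_rot'])
E
```

```text
pics
scene [[458.5, 0.0, 320.8], [0.0, 458.5, 201.1], [0.0, 0.0, 1.0]] [[0.823, 0.451, -0.345, 795.125], [0.568, -0.662, 0.49, -517.068], [-0.008, -0.599, -0.8, 808.238], [0.0, 0.0, 0.0, 1.0]]
side [[489.8, 0.0, 326.3], [0.0, 489.8, 201.0], [0.0, 0.0, 1.0]] [[0.827, -0.445, 0.345, 115.39], [-0.562, -0.636, 0.528, -660.128], [-0.016, -0.631, -0.776, 961.25], [0.0, 0.0, 0.0, 1.0]]
0.1 [-3.14065180e+00 -1.52006285e-04  2.78170680e+00]
```

```bash
python3 - <<'E'
from h import *
for cam in('scene','side'):
    for l in ('foam','offcut','tub','tray','carton','stop_grip','marker','stop_pointer'):
        print(cam,l,[(round(r['position'][1]*640),round(r['position'][0]*400),round(r['conf'],2)) for r in env.look_for(cam,l)][:4])
E
```

```text
scene foam [(383, 190, 0.66), (295, 351, 0.33)]
scene offcut [(338, 203, 0.95), (226, 210, 0.64), (292, 350, 0.48)]
scene tub [(206, 294, 0.7)]
scene tray [(293, 351, 0.68), (431, 152, 0.55)]
scene carton [(329, 234, 0.88)]
scene stop_grip [(432, 156, 0.91)]
scene marker [(421, 251, 0.59)]
scene stop_pointer [(432, 152, 0.78)]
side foam [(312, 176, 0.67)]
side offcut [(206, 195, 0.73), (279, 298, 0.68), (308, 211, 0.58)]
side tub [(310, 175, 0.62), (373, 322, 0.56), (294, 140, 0.46)]
side tray [(446, 268, 0.8)]
side carton [(343, 225, 0.77)]
side stop_grip [(295, 141, 0.84)]
side marker []
side stop_pointer [(295, 139, 0.76)]
```

View pics/a.png

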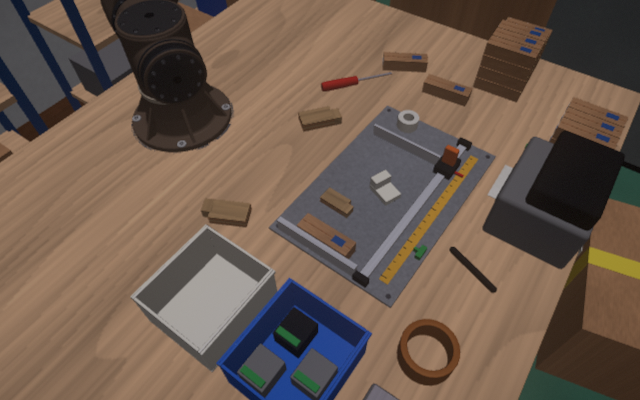

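View pics/b.png

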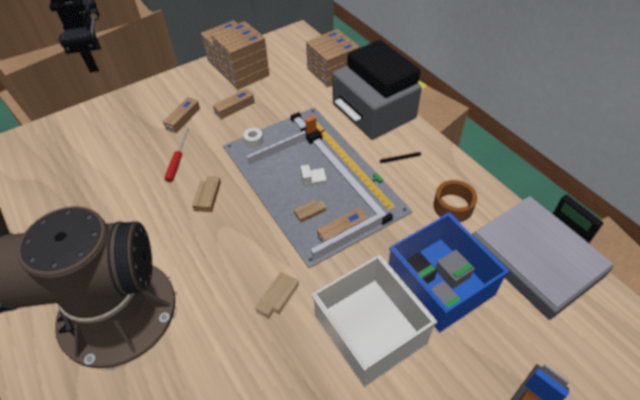

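Scene picture: foam at (385,187); the offcut could be (338,203) on the board, or the larger ones at (226,211) and (320,118) on the table. The stop is at (450,157) and the marker at (421,251). The white tub is at (206,294), the tray at (295,345) and the carton at (328,235). By the description I choose the (338,203) offcut, and I'll check it in a close crop.

```bash
python3 - <<'E'
from h import *
a=cv2.cvtColor(cv2.imread('pics/a.png'),cv2.COLOR_BGR2RGB);b=cv2.cvtColor(cv2.imread('pics/b.png'),cv2.COLOR_BGR2RGB)
def rect(img,cal,x0,x1,y0,y1,z,s):
    # rectified top view at height z; col = (y1-y)/s , row=(x1-x)/s
    w=int((y1-y0)/s);h=int((x1-x0)/s)
    K=np.array(cal['K']);Ti=np.linalg.inv(cal['pose'])
    Y=y1-np.arange(w)*s;X=x1-np.arange(h)*s
    XX,YY=np.meshgrid(X,Y,indexing='ij')
    P=np.stack([XX,YY,np.full_like(XX,z),np.ones_like(XX)],-1)@Ti.T
    p=P[...,:3]@K.T;m=(p[...,:2]/p[...,2:]).astype(np.float32)
    return cv2.remap(img,m,None,cv2.INTER_CUBIC)
c=env.calibration('scene')
for n,(u,v) in dict(offc=(338,203),foam=(385,190),grip=(450,157),mark=(421,251),tub=(206,294),tray=(295,345),c1=(273,225),c2=(390,107),c3=(495,155),c4=(392,300)).items():
    print(n,np.round(ray(c,u,v,8 )[:2]))
r=rect(a,c,400,960,-270,350,8,0.8)
for i in range(-250,350,50):
    cv2.putText(r,str(i),(int((350-i)/.8),10),0,.35,(255,0,0));cv2.line(r,(int((350-i)/.8),12),(int((350-i)/.8),20),(255,0,0),1)
for i in range(400,960,50):
    cv2.putText(r,str(i),(0,int((960-i)/.8)),0,.35,(255,0,0));cv2.line(r,(25,int((960-i)/.8)),(35,int((960-i)/.8)),(255,0,0),1)
r=cv2.resize(r,None,fx=.85,fy=.85) if r.shape[1]>800 else r
save('rect',r[:600]);print(r.shape)
save('crop',cv2.resize(a[100:305,265:500],None,fx=2.9,fy=2.9,interpolation=cv2.INTER_CUBIC))
E
```

```text
offc [484. -11.]
foam [550.  78.]
grip [627. 249.]
mark [688. -17.]
tub [ 395. -331.]
tray [ 593. -314.]
c1 [ 403. -135.]
c2 [425. 322.]
c3 [711. 314.]
c4 [ 692. -143.]
(700, 775, 3)
```

View pics/crop.png

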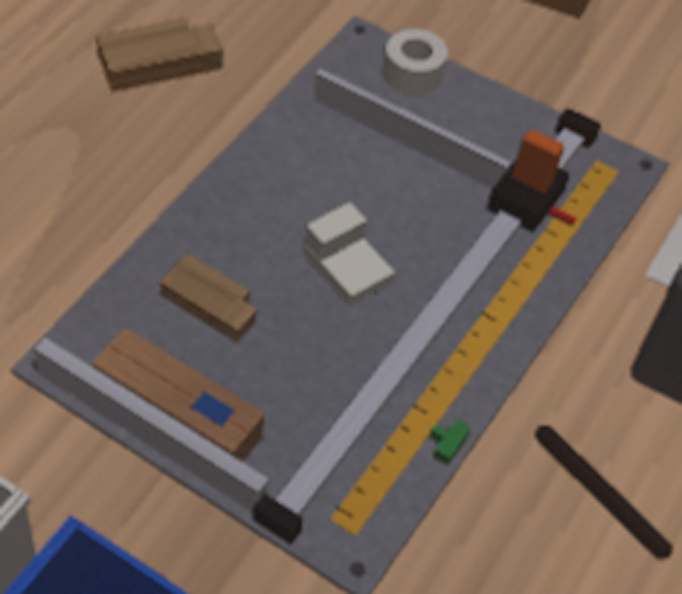

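View pics/rect.png

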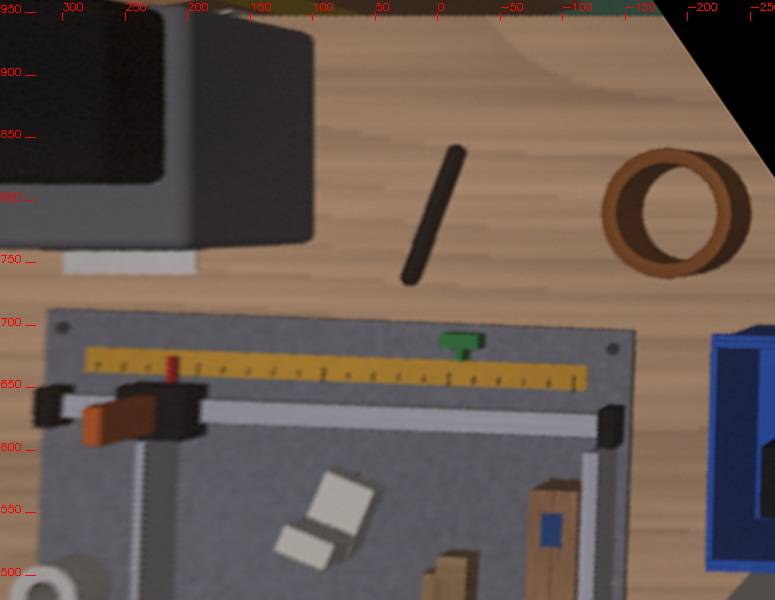

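The crop confirms it: foam upright and foot at about (385,187), offcut with its stepped end pointing away from the robot at (337,202), marker nose at (414,250), stop pointer at (459,174). The rectified view puts pointer y near 212 and marker y near -18. Next I'll move over the objects for a wrist view.

>>> carry_out(
  series=[
    [0.5,-0.9,0.3,0],
    [0.5,-0.9,0.3,0],
    [0.5,-0.9,0.3,0],
    [0.5,-0.9,0.3,0],
    [0.5,-0.9,0.3,0],
  ],
  fingers=-1,
)

```text
t: 1.4
eef_pos: [337.1, 373.5, 285.3]
tcp_rot: [3.141, 0.0, 2.782]
ft_force: [0.8, 0.4, 0.4]
opening: 0.999
grip_force: 0.0
```

>>> carry_out(
  series=[
    [0.6,-0.9,0.3,0],
    [0.6,-0.9,0.3,0],
    [0.5,-0.9,0.3,0],
    [0.5,-0.9,0.3,0],
    [0.4,-0.9,0.2,0],
  ],
)

```text
t: 1.9
eef_pos: [457.4, 164.6, 350.3]
tcp_rot: [3.141, 0.001, 2.782]
ft_force: [1.7, -0.4, -0.3]
opening: 1.002
grip_force: 0.0
```

>>> carry_out(
  series=[
    [0.0,-0.9,0,0],
    [0,0,0,0],
    [0,0,0,0],
    [0,0,0,0],
    [0,0,0,0],
  ],
)

```text
t: 2.4
eef_pos: [456.4, 122.5, 349.2]
tcp_rot: [3.141, -0.0, 2.784]
ft_force: [-0.0, 1.2, -0.9]
opening: 0.998
grip_force: 0.0
```

```bash
python3 - <<'E'
from h import *
c=env.calibration('wrist');w=env.read_camera('wrist');save('w1',w)
import json;json.dump({k:np.array(c[k]).tolist() for k in c},open('w1.json','w'))
print(np.round(c['K'],1).tolist(),np.round(c['pose'],3).tolist())
for l in ('foam','offcut'):print(l,[(np.round(ray(c,r['position'][1]*640,r['position'][0]*400,20)),r['conf']) for r in env.look_for('wrist',l)])
E
```

```text
[[312.2, 0.0, 320.6], [0.0, 312.2, 201.2], [0.0, 0.0, 1.0]] [[0.35, 0.91, 0.221, 395.493], [0.937, -0.34, -0.082, 144.382], [0.0, 0.235, -0.972, 519.019], [0.0, 0.0, 0.0, 1.0]]
foam [(array([550.,  69.,  20.]), 0.98)]
offcut [(array([ 306., -168.,   20.]), 0.96), (array([484., -15.,  20.]), 0.94), (array([302., 178.,  20.]), 0.78)]
```

View pics/w1.png

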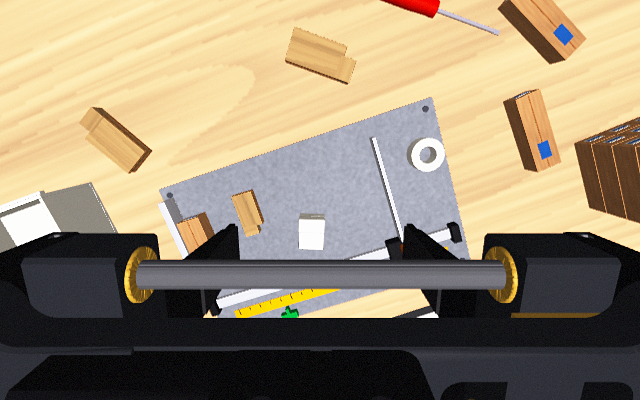

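The wrist view shows the offcut at (248,213), foam at (312,231), carton at (195,232), roll at (428,154) and the blade from (374,138) to (402,240). I'll rectify it for the poses.

```bash
python3 - <<'E'
from h import *
import json
c=json.load(open('w1.json'));im=cv2.imread('pics/w1.png')
def rect(z,x0,x1,y0,y1,s):
    w=int((y1-y0)/s);h=int((x1-x0)/s);K=np.array(c['K']);Ti=np.linalg.inv(c['pose'])
    XX,YY=np.meshgrid(x1-np.arange(h)*s,y1-np.arange(w)*s,indexing='ij')
    p=(np.stack([XX,YY,np.full_like(XX,z),np.ones_like(XX)],-1)@Ti.T)[...,:3]@K.T
    r=cv2.remap(im,(p[...,:2]/p[...,2:]).astype(np.float32),None,cv2.INTER_CUBIC)
    for v in range(int(y0),int(y1),10):cv2.line(r,(int((y1-v)/s),0),(int((y1-v)/s),8 if v%50 else 16),(0,0,255),1)
    for v in range(int(x0),int(x1),10):cv2.line(r,(0,int((x1-v)/s)),(8 if v%50 else 16,int((x1-v)/s)),(0,0,255),1)
    cv2.putText(r,f'z{z} x{x0}-{x1} y{y1}..{y0}',(30,14),0,.4,(0,0,255));return r
a=rect(26,430,550,-60,40,.3);b=rect(24,500,600,20,120,.3) ;d=rect(48,500,600,20,120,.3)
H=max(i.shape[0] for i in(a,b,d))
q=[cv2.copyMakeBorder(i,0,H-i.shape[0],0,4,cv2.BORDER_CONSTANT) for i in (a,d)]
q=np.hstack(q);print(q.shape);cv2.imwrite('pics/r2.png',q)
E
```

```text
(400, 674, 3)
```

View pics/r2.png

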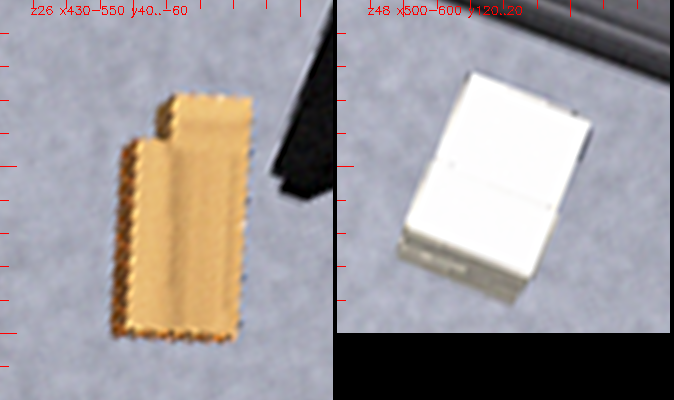

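Offcut: yaw about -0.06, grip at (482,-16). Foam: yaw about -0.38, grip at (543,73). Next I need the tub position.

```bash
python3 - <<'E'
from h import *
c=env.calibration('scene')
for p in [(209,229),(275,269),(204,362),(135,295)]: print(p,np.round(ray(c,*p,100)[:2]))
c=env.calibration('side')
for p in [(379,261),(435,320),(369,378),(314,294)]: print('s',p,np.round(ray(c,*p,100)[:2]))
E
```

```text
(209, 229) [ 355. -253.]
(275, 269) [ 508. -250.]
(204, 362) [ 517. -438.]
(135, 295) [ 344. -421.]
s (379, 261) [ 497. -267.]
s (435, 320) [ 503. -430.]
s (369, 378) [ 335. -446.]
s (314, 294) [ 346. -254.]
```

>>> carry_out(
  series=[
    [0.5,-0.3,-0.8,-0.2],
    [0.5,-0.3,-0.8,0],
    [0.4,-0.2,-0.8,0],
    [0.3,-0.2,-0.8,0],
    [0,0,-0.8,0],
  ],
  fingers=-0.6,
)

```text
t: 3.05
eef_pos: [543.0, 70.8, 147.4]
tcp_rot: [3.141, 0.001, 2.761]
ft_force: [0.6, 0.5, -1.0]
opening: 0.802
grip_force: 0.0
```

>>> carry_out(
  series=[
    [0,0.05,-0.8,0],
    [0,0,-0.8,0],
    [0,0,-0.7,0],
    [0,0,-0.4,0],
    [0,0,0,0],
  ],
)

```text
t: 3.55
eef_pos: [540.3, 74.3, 11.7]
tcp_rot: [-3.14, -0.004, 2.762]
ft_force: [-0.3, -0.3, -0.3]
opening: 0.798
grip_force: 0.0
```

>>> carry_out(
  series=[
    [0,0,0,0],
    [0,0,0,0],
    [0,0,0,0],
    [0,0,0,0],
    [0,0,0,0],
  ],
  fingers=1,
)

```text
t: 4.05
eef_pos: [541.8, 73.8, 14.9]
tcp_rot: [3.141, 0.001, 2.761]
ft_force: [0.7, 1.2, 8.8]
opening: 0.44
grip_force: 30.0
```

>>> carry_out(
  series=[
    [0,0,0.8,0],
    [0,0,0.9,0],
    [0,0,0.9,0],
    [-0.1,-0.5,0.7,0],
    [-0.2,-0.9,0,0],
  ],
)

```text
t: 4.55
eef_pos: [528.5, 4.4, 184.0]
tcp_rot: [3.139, 0.008, 2.764]
ft_force: [1.0, -0.1, -0.7]
opening: 0.44
grip_force: 30.0
```

>>> carry_out(
  series=[
    [-0.2,-0.9,0,0],
    [-0.3,-0.9,0,0],
    [-0.3,-0.9,0,0],
    [-0.3,-0.9,0,0],
    [-0.3,-0.9,0,0],
  ],
)

```text
t: 5.05
eef_pos: [455.6, -222.9, 179.6]
tcp_rot: [3.142, 0.001, 2.761]
ft_force: [1.2, -0.3, -0.4]
opening: 0.438
grip_force: 30.0
```

>>> carry_out(
  series=[
    [-0.3,-0.9,0,0],
    [-0.3,-0.9,0,0],
    [0,-0.6,0,0],
    [0,0,0,0],
    [0,0,0,0],
  ],
)

```text
t: 5.55
eef_pos: [426.2, -341.1, 179.1]
tcp_rot: [3.141, -0.001, 2.76]
ft_force: [-0.4, 0.9, -0.6]
opening: 0.441
grip_force: 30.0
```

>>> carry_out(
  series=[
    [0,-0.5,-0.6,0],
    [0,0,-0.8,0],
    [0,0,-0.8,0],
    [0,0,-0.3,0],
    [0,0,0,0],
  ],
)

```text
t: 6.05
eef_pos: [426.2, -364.0, 52.4]
tcp_rot: [3.14, -0.004, 2.762]
ft_force: [-0.8, 0.1, 0.8]
opening: 0.439
grip_force: 30.0
```

>>> carry_out(
  series=[
    [0,0,0,0],
    [0,0,0,0],
    [0,0,0,0],
    [0,0,0.8,0],
    [0,0,0.8,0],
  ],
  fingers=-0.3,
)

```text
t: 6.55
eef_pos: [426.3, -365.8, 135.4]
tcp_rot: [3.141, -0.001, 2.761]
ft_force: [0.1, -0.6, 0.3]
opening: 0.651
grip_force: 0.0
```

>>> carry_out(
  series=[
    [0,0.6,0.8,0.9],
    [0.1,0.9,0,0.9],
    [0.1,0.9,0,0.9],
    [0.2,0.9,0,0.4],
    [0.2,0.9,0,0],
  ],
)

```text
t: 7.05
eef_pos: [456.6, -154.6, 175.4]
tcp_rot: [-3.141, 0.002, 3.086]
ft_force: [0.3, 0.1, -0.2]
opening: 0.649
grip_force: 0.0
```

>>> carry_out(
  series=[
    [0.2,0.9,0,0],
    [0.2,0.9,0,0],
    [0.1,0.9,0,0],
    [0,0,0,0],
    [0,0,0,0],
  ],
  fingers=-0.15,
)

```text
t: 7.55
eef_pos: [481.7, -20.3, 175.0]
tcp_rot: [-3.141, 0.001, 3.088]
ft_force: [-0.0, -0.4, 0.0]
opening: 0.578
grip_force: 0.0
```

>>> carry_out(
  series=[
    [0,0.1,-0.8,0],
    [0,0,-0.8,0],
    [0,0,-0.8,0],
    [0,0,-0.6,0],
    [0,0,-0.24,0],
  ],
)

```text
t: 8.05
eef_pos: [480.7, -17.4, 10.3]
tcp_rot: [3.141, -0.003, 3.084]
ft_force: [0.3, -0.9, 0.4]
opening: 0.573
grip_force: 0.0
```

>>> carry_out(
  series=[
    [0,0,0,0],
    [0,0,0,0],
    [0,0,0,0],
    [0,0,0,0],
    [0,0,0,0],
  ],
  fingers=1,
)

```text
t: 8.55
eef_pos: [482.3, -16.5, 13.6]
tcp_rot: [-3.141, 0.003, 3.086]
ft_force: [-1.1, -2.9, 8.0]
opening: 0.352
grip_force: 30.0
```

>>> carry_out(
  series=[
    [0,0,0.8,0],
    [0,0,0.9,0],
    [0,0,0.9,0],
    [-0.1,-0.5,0.7,0],
    [-0.2,-0.9,0,0],
  ],
)

```text
t: 9.05
eef_pos: [468.4, -86.0, 182.4]
tcp_rot: [-3.139, 0.009, 3.089]
ft_force: [1.5, -1.4, -1.1]
opening: 0.355
grip_force: 30.0
```

>>> carry_out(
  series=[
    [-0.2,-0.9,0,0],
    [-0.2,-0.9,0,0],
    [-0.2,-0.9,0,0],
    [-0.2,-0.9,0,0],
    [0,-0.7,0,0],
  ],
)

```text
t: 9.55
eef_pos: [425.3, -303.4, 178.3]
tcp_rot: [-3.141, 0.001, 3.084]
ft_force: [0.1, 0.9, -0.7]
opening: 0.356
grip_force: 30.0
```

>>> carry_out(
  series=[
    [0,0,0,0],
    [0,0,-0.6,0],
    [0,0,-0.8,0],
    [0,0,-0.7,0],
    [0,0,0,0],
  ],
)

```text
t: 10.05
eef_pos: [425.2, -299.3, 69.7]
tcp_rot: [3.138, -0.005, 3.086]
ft_force: [0.3, 0.1, -0.2]
opening: 0.358
grip_force: 30.0
```

>>> carry_out(
  series=[
    [0,-0.1,-0.4,0],
    [0,0,0,0],
    [0,0,0,0],
    [0,0,0,0],
    [0,0,0,0],
  ],
)

```text
t: 10.55
eef_pos: [426.9, -306.3, 53.5]
tcp_rot: [-3.141, 0.001, 3.086]
ft_force: [0.3, 0.5, -0.4]
opening: 0.353
grip_force: 30.0
```

>>> carry_out(
  series=[
    [0,0,0,0],
    [0,0,0,0],
    [0,0,0,0],
    [0,0,0.8,0],
    [0,0,0.8,0],
  ],
  fingers=0.1,
)

```text
t: 11.05
eef_pos: [426.1, -305.8, 132.5]
tcp_rot: [3.14, -0.002, 3.085]
ft_force: [0.8, -0.9, 0.0]
opening: 0.448
grip_force: 0.0
```

>>> carry_out(
  series=[
    [0,0.4,1,0],
    [0.2,0.9,1,0],
    [0.6,0.9,0.4,0],
    [0.6,0.9,0,0],
    [0.6,0.9,0,0],
  ],
)

```text
t: 11.55
eef_pos: [516.2, -130.8, 233.8]
tcp_rot: [-3.141, 0.002, 3.085]
ft_force: [-0.2, -0.7, 0.7]
opening: 0.451
grip_force: 0.0
```

>>> carry_out(
  series=[
    [0.2,0.9,0.3,0],
    [0,0.9,0.3,0],
    [0,0,0,0],
    [0,0,0,0],
    [0,0,0,0],
  ],
  fingers=-0.3,
)

```text
t: 12.05
eef_pos: [525.2, -43.0, 262.4]
tcp_rot: [3.142, -0.001, 3.085]
ft_force: [0.9, -0.0, 0.2]
opening: 0.647
grip_force: 0.0
```

```bash
python3 - <<'E'
from h import *
import json
a=env.read_camera('scene');c=env.calibration('wrist');w=env.read_camera('wrist')
json.dump({k:np.array(c[k]).tolist() for k in c},open('w2.json','w'))
save('v2',np.hstack([cv2.resize(a[90:390,100:500],(400,300)),cv2.resize(w,(400,250),interpolation=3)[:,:] if 0 else cv2.copyMakeBorder(cv2.resize(w,(400,250),interpolation=cv2.INTER_AREA),0,50,0,0,cv2.BORDER_CONSTANT)]))
save('w2',w)
for l in('stop_grip','marker','stop_pointer'):
  for cam,z in(('wrist',20),('scene',20)):
    cc=c if cam=='wrist' else env.calibration(cam)
    print(l,cam,[(np.round([r['position'][1]*640,r['position'][0]*400]),np.round(ray(cc,r['position'][1]*640,r['position'][0]*400,z)[:2]),round(r['conf'],2)) for r in env.look_for(cam,l)])
E
```

```text
stop_grip wrist [(array([515., 170.]), array([532., 214.]), 0.96)]
stop_grip scene [(array([432., 156.]), array([594., 218.]), 0.65)]
marker wrist []
marker scene [(array([418., 251.]), array([685., -27.]), 0.63)]
stop_pointer wrist [(array([514., 176.]), array([540., 213.]), 0.57), (array([ 66., 119.]), array([ 433., -364.]), 0.3)]
stop_pointer scene [(array([430., 154.]), array([587., 222.]), 0.69)]
```

View pics/v2.png

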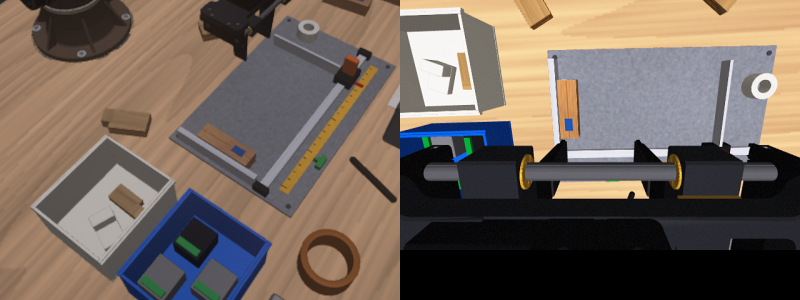

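Both pieces lie in the white tub (left view: offcut at (126,200), foam at (103,228)), and the carton is unmoved. Now I'll move outward so the wrist camera sees the rail and the marker.

>>> carry_out(
  series=[
    [0.8,0.5,0.6,0],
    [0.8,0.5,0.6,0],
    [0.8,0.5,0.5,0],
    [0.8,0.5,0,0],
    [0.8,0.5,0,0],
  ],
)

```text
t: 12.95
eef_pos: [715.9, 76.8, 340.8]
tcp_rot: [3.141, 0.002, 3.085]
ft_force: [0.6, -0.9, -0.0]
opening: 0.65
grip_force: 0.0
```

>>> carry_out(
  series=[
    [0.4,0,0,0],
    [0,0,0,0],
    [0,0,0,0],
    [0,0,0,0],
    [0,0,0,0],
  ],
)

```text
t: 13.45
eef_pos: [733.8, 75.4, 340.7]
tcp_rot: [3.141, 0.001, 3.085]
ft_force: [0.3, 0.6, 0.4]
opening: 0.651
grip_force: 0.0
```

```bash
python3 - <<'E'
from h import *
import json
c=env.calibration('wrist');w=env.read_camera('wrist');save('w3',w)
json.dump({k:np.array(c[k]).tolist() for k in c},open('w3.json','w'))
print(np.round(np.array(c['pose'])[:3,3]))
for l,z in(('stop_grip',60),('marker',14),('stop_pointer',20)):
    print(l,[(np.round([r['position'][1]*640,r['position'][0]*400]),np.round(ray(c,r['position'][1]*640,r['position'][0]*400,z)[:2]),round(r['conf'],2)) for r in env.look_for('wrist',l)])
E
```

```text
[669.  78. 510.]
stop_grip [(array([408.,  83.]), array([620., 200.]), 0.67)]
marker [(array([255., 142.]), array([688., -26.]), 0.54)]
stop_pointer [(array([407.,  92.]), array([627., 209.]), 0.79)]
```

View pics/w3.png

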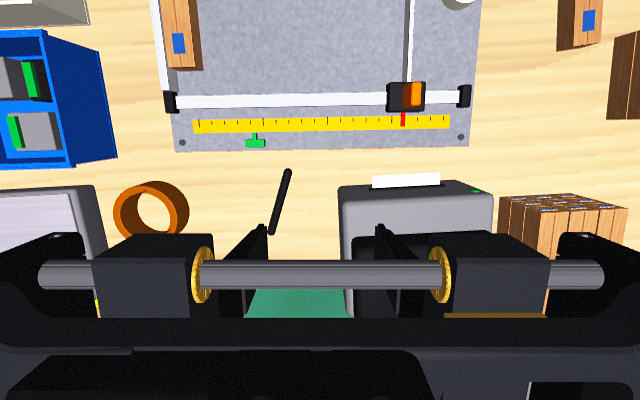

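This view shows the green marker at (255,141), the red pointer at (403,118) and the orange grip at (414,92). I'll measure them by colour and triangulate with the scene picture.

```bash
cat >> h.py <<'E'
def tri(obs):
    A=np.zeros((3,3));b=np.zeros(3)
    for c,u,v in obs:
        T=np.array(c['pose']);d=T[:3,:3]@np.linalg.inv(c['K'])@[u,v,1];d/=np.linalg.norm(d)
        M=np.eye(3)-np.outer(d,d);A+=M;b+=M@T[:3,3]
    return np.linalg.solve(A,b)
def mask(im,box,h0,h1,s=120,v=60):
    x0,x1,y0,y1=box;h=cv2.cvtColor(im[y0:y1,x0:x1],cv2.COLOR_RGB2HSV)
    m=(h[...,0]>=h0)&(h[...,0]<=h1)&(h[...,1]>s)&(h[...,2]>v)
    ys,xs=np.nonzero(m);return xs+x0,ys+y0
E
python3 - <<'E'
from h import *
import json
w=cv2.cvtColor(cv2.imread('pics/w3.png'),cv2.COLOR_BGR2RGB);c=json.load(open('w3.json'))
a=cv2.cvtColor(cv2.imread('pics/a.png'),cv2.COLOR_BGR2RGB);cs=env.calibration('scene')
xs,ys=mask(w,(235,275,128,152),40,90)
for r in range(ys.min(),ys.max()+1): q=xs[ys==r];print('mk',r,q.min(),q.max(),len(q))
gx,gy=mask(a,(405,435,235,265),40,90,80,40);print('scene mk',gx.mean(),gy.mean(),'nose',gx.min(),gy[gx==gx.min()].mean())
xs,ys=mask(w,(390,420,106,132),0,4,150)
for r in range(ys.min(),ys.max()+1): q=xs[ys==r];print('rp',r,q.min(),q.max(),len(q))
gx,gy=mask(a,(450,475,165,185),0,6,120);print('scene rp',gx.min(),gx.max(),gy[gx==gx.max()])
xs,ys=mask(w,(390,430,75,112),5,14,150,50)
print('or',xs.min(),xs.max(),ys.min(),ys.max(),len(xs)); 
hv=cv2.cvtColor(w[80:108,398:426],cv2.COLOR_RGB2HSV)[...,2]
print(hv[::3,::2])
for y in (8,14,20): print(ray(c,255.5,135,y)[:2])
E
```

```text
mk 133 252 256 5
mk 134 252 256 5
mk 135 252 256 5
mk 136 252 255 4
mk 137 252 256 5
mk 138 253 256 4
mk 139 249 264 16
mk 140 245 264 20
mk 141 245 263 19
mk 142 245 264 20
mk 143 245 264 20
mk 144 245 264 20
mk 145 245 264 20
mk 146 245 264 20
scene mk 419.6320754716981 251.04716981132074 nose 414 248.5
rp 111 404 404 1
rp 112 402 404 3
rp 113 401 404 4
rp 114 401 404 4
rp 115 401 404 4
rp 116 401 404 4
rp 117 401 404 4
rp 118 401 404 4
rp 119 401 404 4
rp 120 401 404 4
rp 121 401 403 3
rp 122 401 403 3
rp 123 401 404 4
rp 124 401 403 3
rp 125 401 404 4
scene rp 454 462 [175 176]
or 402 421 82 107 256
[[203 201 106 110 101 255 255 206 205 198 188 185 185 190]
 [ 42  40  47  46  42  42  86 254 255 255 255 255  42  39]
 [ 52  53  52  97 121 118 105 251 255 254 254 255  50  39]
 [ 56  55  53 115 111 114  95 252 255 254 255 255  52  38]
 [ 57  47  54 118 117 116 102 253 254 254 255 255  51  32]
 [ 45  50  57 110 112 115 101 254 255 254 255 255  49  19]
 [ 46  50  55 113 112 114 116 255 254 254 255 255  44  16]
 [ 52  50  59 116 119 111 131 255 254 254 255 245  50  37]
 [ 55  51  78 110 107 109 112 252 253 253 255  96  50  55]
 [ 50  47  51  90  95  90  73  54  54  53  47  52  49 103]]
[677.72710057 -24.8900546 ]
[677.61952392 -23.66075794]
[677.51194728 -22.43146129]
```

```bash
python3 - <<'E'
from h import *
import json
c=json.load(open('w3.json'));cs=env.calibration('scene')
p=tri([(c,402.9,125.5),(cs,462.5,175.5)]);g=tri([(c,416.5,93.5),(cs,451.5,150.7)])
w=cv2.cvtColor(cv2.imread('pics/w3.png'),cv2.COLOR_BGR2RGB)
print('ptr',p,'griptop',g)
for z in (14,18,22): print(z,ray(c,402.9,125.5,z)[:2])
for z in (65,75,85,95): print(z,ray(c,416.5,93.5,z)[:2], ray(c,411.5,93.5,z)[1]-ray(c,421.5,93.5,z)[1])
m=ray(c,254,136,20);print('mark',m)
# ruler direction (yellow) on wrist
xs,ys=mask(w,(185,460,105,140),20,32,150,150)
P=[]
for u in range(195,450,5):
    q=ys[xs==u]
    if len(q)>7: P.append(ray(c,u,q.mean(),9)[:2])
P=np.array(P);k=np.polyfit(P[:,1],P[:,0],1);print('dx/dy',k, 'yaw',-np.arctan(k[0]))
E
```

```text
ptr [675.98724615 204.17965334  18.0991909 ] griptop [634.57860749 208.87509632  69.91847915]
14 [676.14628682 205.25655987]
18 [676.08643887 204.23171425]
22 [676.02659091 203.20686864]
65 [634.21109196 210.3383286 ] -13.526904822432897
75 [634.98572188 207.36880808] -13.223247028707135
85 [635.7603518  204.39928756] -12.919589234981373
95 [636.53498171 201.42976704] -12.615931441255611
mark [678.88084583 -24.89382854  20.        ]
dx/dy [3.69531319e-02 6.63478164e+02] yaw -0.036936325402978906
```

Pointer (676,204), marker (679,-25): the slide is about 229 mm along (-0.037,-1). The grip centre is about (634,206.5), with its top at z≈75.

>>> carry_out(
  series=[
    [-0.7,0.7,-0.4,0.2],
    [-0.7,0.7,-0.6,0],
    [-0.6,0.7,-0.8,0],
    [0,0.52,-0.8,0],
    [0,0,-0.8,0],
  ],
  fingers=-0.3,
)

```text
t: 14.15
eef_pos: [646.0, 196.4, 182.2]
tcp_rot: [3.141, 0.002, 3.109]
ft_force: [1.0, -0.8, -0.2]
opening: 0.649
grip_force: 0.0
```

>>> carry_out(
  series=[
    [0,0,-0.8,0],
    [0,0,-0.6,0],
    [0,0,0,0],
    [0,0,0,0],
    [0,0,0,0],
  ],
)

```text
t: 14.65
eef_pos: [647.8, 193.6, 114.7]
tcp_rot: [3.141, 0.003, 3.106]
ft_force: [0.7, -0.0, -0.5]
opening: 0.648
grip_force: 0.0
```

```bash
python3 - <<'E'
from h import *
s=env.state();print(s['eef_pos'],s['tcp_rot'])
E
```

```text
[647.80447147 193.64450285 114.66225186] [3.14076972e+00 3.02478335e-03 3.10631788e+00]
```

>>> carry_out(
  series=[
    [-0.28,0.26,0,0],
    [0,0,-0.5,0],
    [0,0,-0.5,0],
    [0,0,-0.5,0],
    [0,0,0,0],
  ],
)

```text
t: 15.15
eef_pos: [631.1, 207.0, 35.9]
tcp_rot: [-3.141, -0.003, 3.107]
ft_force: [-0.2, -0.8, 0.5]
opening: 0.651
grip_force: 0.0
```

>>> carry_out(
  series=[
    [0,0,0,0],
    [0,0,0,0],
    [0,0,0,0],
    [0,0,0,0],
    [0,0,0,0],
  ],
  fingers=1,
)

```text
t: 15.65
eef_pos: [633.0, 206.5, 38.0]
tcp_rot: [3.141, 0.001, 3.106]
ft_force: [-0.8, 1.3, -0.3]
opening: 0.287
grip_force: 0.0
```

>>> carry_out(
  series=[
    [0,0,0,0],
    [0,0,0,0],
    [0,0,0,0],
    [0,0,0,0],
    [0,0,0,0],
  ],
)

```text
t: 16.15
eef_pos: [632.9, 206.5, 37.6]
tcp_rot: [3.141, 0.0, 3.106]
ft_force: [0.1, 0.2, 2.2]
opening: 0.146
grip_force: 30.0
```

>>> carry_out(
  series=[
    [0,-0.2,0,0],
    [-0.01,-0.3,0,0],
    [-0.02,-0.4,0,0],
    [-0.01,-0.4,0,0],
    [-0.02,-0.4,0,0],
  ],
)

```text
t: 16.65
eef_pos: [629.7, 120.1, 37.6]
tcp_rot: [3.141, 0.0, 3.106]
ft_force: [1.5, 2.1, 0.8]
opening: 0.144
grip_force: 30.0
```

>>> carry_out(
  series=[
    [-0.01,-0.4,0,0],
    [-0.02,-0.4,0,0],
    [-0.01,-0.4,0,0],
    [-0.02,-0.4,0,0],
    [-0.01,-0.4,0,0],
  ],
)

```text
t: 17.15
eef_pos: [626.0, 19.9, 37.5]
tcp_rot: [3.141, -0.0, 3.106]
ft_force: [-0.9, 2.6, 3.5]
opening: 0.149
grip_force: 30.0
```

>>> carry_out(
  series=[
    [-0.01,-0.4,0,0],
    [-0.02,-0.3,0,0],
    [0,-0.16,0,0],
    [0,0,0,0],
    [0,0,0,0],
  ],
)

```text
t: 17.65
eef_pos: [624.4, -22.2, 37.5]
tcp_rot: [-3.141, -0.001, 3.106]
ft_force: [-4.2, -1.2, 4.3]
opening: 0.145
grip_force: 30.0
```

```bash
python3 - <<'E'
from h import *
s=env.state();print(s['eef_pos'],s['ft_force'])
a=env.read_camera('scene');cs=env.calibration('scene')
gx,gy=mask(a,(395,440,235,265),40,90,80,40);print('mk',len(gx))
rx,ry=mask(a,(380,425,215,262),0,6,120);print('rp',len(rx))
if len(rx):
    i=rx==rx.max();print(rx.max(),ry[i],ray(cs,rx.max()+.5,ry[i].mean(),18)[:2])
    n=gx<=gx.min()+1;print('nose',ray(cs,gx.min(),gy[gx<=gx.min()+1].mean(),19)[:2])
save('e',cv2.resize(a[205:275,365:450],None,fx=7,fy=7,interpolation=cv2.INTER_CUBIC))
E
```

```text
[624.38358088 -22.24217027  37.52358792] [-4.19843135 -1.20175048  4.34058473]
mk 111
rp 27
411 [245 246] [667.53777353 -22.60445507]
nose [677.31893072 -30.89939343]
```

View pics/e.png

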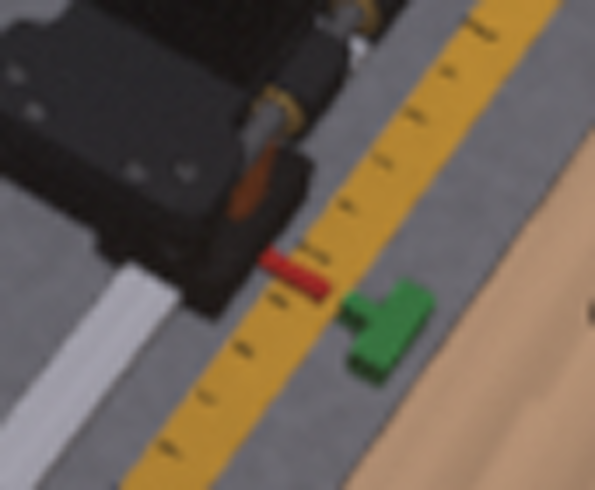

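The red pointer (tip at crop (326,290)) lines up with the green nose at (352,307) along the pointer's direction. I'll release, back off and verify from the wrist camera.

>>> carry_out(
  series=[
    [0,0,0,0],
    [0,0,0,0],
    [0,0,0,0],
    [0,0,0,0],
    [0,0,0,0],
  ],
  fingers=0.2,
)

```text
t: 18.2
eef_pos: [624.9, -21.5, 37.4]
tcp_rot: [3.142, 0.0, 3.107]
ft_force: [1.2, -0.1, -0.7]
opening: 0.393
grip_force: 0.0
```

>>> carry_out(
  series=[
    [0,0,0.3,0],
    [0,0,0.6,0],
    [0,0,0.9,0],
    [0,0,0.9,0],
    [0.4,0,0.9,0],
  ],
)

```text
t: 18.7
eef_pos: [643.5, -21.3, 220.9]
tcp_rot: [3.142, -0.0, 3.106]
ft_force: [1.2, -0.1, 0.2]
opening: 0.398
grip_force: 0.0
```

>>> carry_out(
  series=[
    [0.6,0.2,0.9,0],
    [0.8,0.3,0.9,0],
    [0.5,0.2,0.5,0],
    [0,0,0,0],
    [0,0,0,0],
  ],
)

```text
t: 19.2
eef_pos: [728.9, 9.9, 319.8]
tcp_rot: [-3.142, -0.0, 3.107]
ft_force: [-0.7, -0.6, -1.0]
opening: 0.396
grip_force: 0.0
```

```bash
python3 - <<'E'
from h import *
c=env.calibration('wrist');w=env.read_camera('wrist');save('w4',w);print(env.state()['eef_pos'])
K=np.array(c['K']);q=np.linalg.inv(c['pose'])@[678,-25,20,1];u,v=(K@q[:3]/q[2])[:2];print(u,v)
u,v=int(u),int(v)
B=(max(u-40,0),u+40,max(v-40,0),v+40)
gx,gy=mask(w,B,40,90);rx,ry=mask(w,B,0,4,150)
for n,x,y in(('g',gx,gy),('r',rx,ry)):
  for r in sorted(set(y)): k=x[y==r];print(n,r,k.min(),k.max())
m=gy<=gy.min()+4
print('nose',ray(c,gx[m].mean(),gy[m].mean(),20),'bar',ray(c,(gx.min()+gx.max())/2,gy.max()-2,20),'ptr',ray(c,rx.mean(),ry.mean(),18))
E
```

```text
[728.35191071   9.61745533 319.00300247]
296.3477032028959 136.3854189723984
g 134 295 298
g 135 295 298
g 136 295 298
g 137 295 298
g 138 295 298
g 139 295 298
g 140 287 305
g 141 287 306
g 142 287 306
g 143 287 306
g 144 287 306
g 145 287 306
g 146 287 306
g 147 287 306
g 148 287 306
r 115 295 298
r 116 295 298
r 117 295 298
r 118 295 298
r 119 295 298
r 120 295 297
r 121 295 297
r 122 295 298
r 123 295 298
r 124 295 298
r 125 295 297
r 126 295 298
r 127 295 297
r 128 296 298
nose [677.45231724 -24.74657313  20.        ] bar [691.96563369 -25.50954462  20.        ] ptr [656.37514013 -23.91737713  18.        ]
```

The pointer and the marker nose share the same image columns (295–298), so they are within 1 mm. Handing in.

```bash
python3 -c "
from cell import env
print(env.job_done())"
```

```text
the job is handed in; nothing more can be done
None
```

The foam corner and offcut are in the white tub and the stop's pointer lines up with the green marker to about 1 mm. The carton looked unmoved when last seen, before the slide. I handed the job in after about 19 s on the robot's clock; no verdict came back.

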